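Find the socket for the wheel nut

TASK

Try the T-handle sockets from the rack on the hex nut of the wheel in the red frame to find the one that really fits, and with it fully down on the nut turn the nut clockwise by an eighth of a turn or more. Stand any socket that does not fit back upright in a well of the rack; do not touch the wheels with the gripper, and leave the other wheels' nuts and everything else on the table alone. Finish still gripping the fitting socket, fully down on the nut and at rest.

Things in the scene. Friction and masses are not known exactly. Their poses are not given: they have to be found in the camera images.
- frame: Fixed square work frame of red bars, 150 x 150 mm outside, 12 mm high with 20 mm corner posts; origin at its centre on the table. The wheel inside it is the one to work on.
- rack: Fixed plywood rack, 80 (x) x 270 (y) x 16 mm, origin under its centre. Three square wells 49 mm wide and 10 mm deep (floor 6 mm above the table) at y = -90, 0 and +90 mm in its own frame, x = 0.
- socket_red: Loose T-handle socket, red bar, 180 g, mouth down in any one of the rack's wells. Origin: centre of the open lower mouth; z up the stem. Steel barrel hexagonal outside, 36 mm across flats, 32 mm high; stem 14 mm thick; handle bar 70 mm long along its own x, 16 mm wide along y, z = 60 to 82 mm: grip it across the 16 mm. Hex hole in the mouth 22 mm deep, corners on the x axis.
- socket_yellow: Like socket_red, yellow bar. The three holes are 21.8, 25.8 and 29.8 mm across flats, one size per colour (same every time, not told which); outsides are alike. The one that fits is 1.8 mm wider than the nut: with x within about 6 degrees of a nut corner (any of the six) it goes down to the washer, has up to 10 or so degrees of play each way, then turns the nut.
- socket_blue: Like socket_red, blue bar. A socket too small stops on the nut's top, 10 mm or more above the washer; one too large drops to the washer but spins without turning the nut. All sockets are free to turn in the wells (42 mm across corners).
- wheel_a: Fixed plywood wheel, 120 mm across, top face 30 mm above the table; origin on its axis at table height. A washer (46 mm across, top 32 mm above the table) and a hex nut are on its upright axle. Which of the three wheels is in the red frame varies; the other two are left alone.
- hex_a (a point): Centre of the underside of the nut of wheel_a, level with the washer's top, 32 mm above the table; turns with the nut: x points to a nut corner, z up. The nut is 14 mm high, its upper 4 mm chamfered; 20, 24 or 28 mm across flats, different on each wheel. The axle end, 8 mm thick, stands 3 mm above the nut.
- nut_a (a joint): Turn of the nut of wheel_a, rad: 0 at the start, grows clockwise seen from above, stops at 2.4; it cannot go back below 0. Stiff: about 0.2 N m.
- wheel_b: Fixed plywood wheel, 120 mm across, top face 30 mm above the table; origin on its axis at table height. A washer (46 mm across, top 32 mm above the table) and a hex nut are on its upright axle. Which of the three wheels is in the red frame varies; the other two are left alone.
- hex_b (a point): Centre of the underside of the nut of wheel_b, level with the washer's top, 32 mm above the table; turns with the nut: x points to a nut corner, z up. The nut is 14 mm high, its upper 4 mm chamfered; 20, 24 or 28 mm across flats, different on each wheel. The axle end, 8 mm thick, stands 3 mm above the nut.
- nut_b (a joint): Turn of the nut of wheel_b, rad: 0 at the start, grows clockwise seen from above, stops at 2.4; it cannot go back below 0. Stiff: about 0.2 N m.
- wheel_c: Fixed plywood wheel, 120 mm across, top face 30 mm above the table; origin on its axis at table height. A washer (46 mm across, top 32 mm above the table) and a hex nut are on its upright axle. Which of the three wheels is in the red frame varies; the other two are left alone.
- hex_c (a point): Centre of the underside of the nut of wheel_c, level with the washer's top, 32 mm above the table; turns with the nut: x points to a nut corner, z up. The nut is 14 mm high, its upper 4 mm chamfered; 20, 24 or 28 mm across flats, different on each wheel. The axle end, 8 mm thick, stands 3 mm above the nut.
- nut_c (a joint): Turn of the nut of wheel_c, rad: 0 at the start, grows clockwise seen from above, stops at 2.4; it cannot go back below 0. Stiff: about 0.2 N m.
- glue: Glue bottle, 44 mm across, 110 mm tall, orange cap; origin at its underside, at the middle. Loose bystander, leave alone.
- screw_jar: Jar of screws, 56 mm across, 70 mm tall, black lid; origin at its underside, at the middle. Loose bystander, leave alone.
- screwdriver: Screwdriver lying flat; origin at its underside. Loose bystander, leave alone.
- phone: Black phone, 75 x 155 x 9 mm, lying flat; origin at its underside, at the middle. Loose bystander, leave alone.
- offcut: Small flat plywood piece, 70 x 60 x 6 mm; origin at its underside, at the middle. Loose bystander, leave alone.
- battery_box: Open black battery holder with two green cells, 65 x 62 x 31 mm; origin at its underside, at the middle. Loose bystander, leave alone.
Not all that is in view belongs to the job. Leave any purple look-alike of the socket_yellow alone.

How it is judged:
By the outcome, as a careful person would: the job done as asked, in the order asked, and still so for the second after the job is handed in, while the arm keeps its last pose, push and grip.
It also fails if it takes over 72 s, if anything falls off the work surface, if the arm or the gripper's body presses on something with over 40 N, if the wrist force passes 120 N, or if a joint passes its speed limit or range.

ROBOT

A 7-joint arm with a two-finger parallel gripper is mounted at the origin on the work surface. World frame = base frame: x ahead of the robot, y to its left, z up, the work surface at z = 0. Lengths are in m, angles in rad, forces in N, time in s.
With the tool pointing down it reaches from about 0.35 to 0.9 m from the base axis. Payload 8.1 kg.
Tool frame: the origin (TCP) lies on the centre line of the jaws, within the pads' length; the fingertips stand 19 mm ahead of it and the grasp point (between the pads) is the TCP; z points along the fingers, y is the direction in which the jaws open and shut (so a half turn about z gives the same grasp; the last joint's range is limited). The gripper opens to 92 mm and grips with 3 to 60 N. Pads are 19 mm wide; open, the fingers measure 130 mm over their backs; the gripper's body (75 mm by 190 mm) begins 47 mm behind the grasp point.
Start: joints at [1.044, 0.434, 0.025, 1.573, -0.012, 1.134, -0.075], TCP at [0.257, -0.57, 0.246] pointing down, gripper open.
Joint ranges: [-2.62, 2.62], [-0.44, 2.09], [-1.27, 1.32], [0.08, 2.57], [-1.32, 4.46], [0.12, 2], [-2.74, 2.74]. Speed limits (rad/s): [2.22, 2.22, 3.01, 3.01, 3.14, 3.14, 3.14].

INTERFACE

Orientations are given as a rotation vector (axis times angle).
In Python, from cell import monitor, imaging, workorder, outline_of gives the robot as it stands.
- The arm moves only by the tool move_arm, never from a script. Its argument "series" is a list of rows, each a list of 6 numbers: the shift along the world's x, y, z in cm, then the turn, a rotation vector about the world's x, y, z in degrees. A call has 1 to 8 rows; each row shifts and turns the commanded pose from where the row before left it; what a row does not reach is not made up. A row lasts 1/10 s, in which the tool goes at most 50 mm and 8.59 degrees, less where a joint would pass 70% of its speed; a pose out of reach is approached as far as the arm can. A call with a gripper value outside its range is refused whole. "grip" is the opening, from 0 (shut) to 1 (fully open), set as the call begins (left out, the last holds). The fingers move at their own pace and stop on an object; "force" is the grip in N (left out, the last holds). Time passes only in rows, so rows that do not move let the fingers close. It gives the time, the measured TCP pose, the force and the opening at its end, in the units of the state.
- monitor.observe(): the state, without advancing time (a new reading comes with each control period).
- imaging.get_image(name): name is "scene" or "top" or "wrist"; returns a dict with "color" (384x512x3 uint8, red, green, blue), "fx", "fy", "cx", "cy" (pixels), "dist_coeffs" ([k1, k2, p1, p2, k3] as OpenCV has them; the pictures are not rectified), "rvec" (rotation vector, rad) and "tvec" (3), from world to camera coordinates, as OpenCV has them; the wrist camera has in their place "mount" (4x4, takes a point from camera to tool coordinates, whose origin is the TCP and whose axes are the flange's). Camera axes: x right, y down, z forward; pixel columns grow to the right and rows downward; lengths in m; the calibration is good to about 2 mm. A picture is of the moment at which its call begins: read the wrist's pose just before it. There is no depth.
- workorder.sign_off(): hands the job in, once; it reports no verdict.
Trained networks look in the newest picture that a camera, given by its name, has taken for a name from the list of things; names that differ only in an ending like _2 or _b are one class to them, and where a whole thing is asked for, a point or a joint stands for the part that bears it (a point fixed in the world has none). Each returns a list of dicts, best first, with "p" (0 to 1); they miss things now and then, are a little off and sometimes report something else, mostly with a low value. They report only what shows in the picture. A call takes as long as a camera call. They do not tell look-alikes from the thing itself.
- outline_of(camera, thing): "mask" (384x512 bool, what is visible of it) and "rect" ([left, top, width, height] in pixels, round what is visible of it).
The state is a dict: "clock": time; "joints": joint angles; "dq": joint speeds; "joint_efforts": joint torques, N m; "position": TCP position; "ee_rot": TCP orientation; "force": force on the tool from outside, world axes, zero at the start; "ft_torque": the same for the moment, N m; "width": opening from 0.0 (shut) to 1.0 (fully open).
Only numpy, scipy, OpenCV 4.12 (cv2) and the standard library are available. Lean on these libraries where they do the work, as an engineer would, in place of code of your own. Each camera call takes 0.05 s, during which the arm holds its last target. There are 200 camera calls.

## Working session

There is one attempt and no reset: what is moved stays moved. The work goes in short steps, Python scripts to look and compute and a tool call to move; the robot and the scene stay as the last step left them, time stands still between calls to the robot, and variables do not carry over. Pictures are saved under pics/ and viewed, about 8 in all and at most 12, crops included, and the job is handed in when it is done.

Besides the shell and the picture viewer there is one more tool, called after ">>>" in YAML: its name, and indented under it one key for each argument. move_arm: Moves the arm, as the interface text tells. Its arguments: {"type":"object","properties":{"series":{"type":"array"},"grip":{"type":"number"},"force":{"type":"number"}},"required":["series"]}

```bash
mkdir -p pics
cat > h.py <<'E'
import numpy as np,cv2
from cell import monitor,imaging,workorder,outline_of
def cam(name):
    s=monitor.observe(); im=imaging.get_image(name)
    K=np.array([[im['fx'],0,im['cx']],[0,im['fy'],im['cy']],[0,0,1]]);d=np.array(im['dist_coeffs'],float)
    if 'mount' in im:
        T=np.eye(4);T[:3,:3]=cv2.Rodrigues(np.array(s['ee_rot'],float))[0];T[:3,3]=s['position']
        W=np.linalg.inv(T@np.array(im['mount'])); R,t=W[:3,:3],W[:3,3]
    else: R=cv2.Rodrigues(np.array(im['rvec'],float))[0];t=np.array(im['tvec'],float)
    return dict(img=im['color'],K=K,d=d,R=R,t=t)
def back(c,uv,z):
    p=cv2.undistortPoints(np.array(uv,float).reshape(-1,1,2),c['K'],c['d']).reshape(-1,2)
    r=np.c_[p,np.ones(len(p))]@c['R']; o=-c['R'].T@c['t']
    return o+r*((z-o[2])/r[:,2])[:,None]
def proj(c,P): return cv2.projectPoints(np.array(P,float).reshape(-1,1,3),cv2.Rodrigues(c['R'])[0],c['t'],c['K'],c['d'])[0].reshape(-1,2)
def save(n,im,s=1): cv2.imwrite('pics/'+n,cv2.resize(im[:,:,::-1],None,fx=s,fy=s,interpolation=cv2.INTER_CUBIC))
E
python3 - <<'E'
from h import *
print(monitor.observe())
for n in('top','scene'):
    c=cam(n);save(n+'.png',c['img'],1.5);print(n,-c['R'].T@c['t'])
    for th,z in(('frame',.012),('rack',.016),('socket_red',.08),('socket_yellow',.08),('socket_blue',.08),('wheel_a',.03),('hex_a',.046)):
        for o in outline_of(n,th)[:4]:
            m=o['mask'];v,u=np.nonzero(m)
            if len(u): print(th,round(o['p'],2),o['rect'],back(c,[[u.mean(),v.mean()]],z)[0].round(3))
E
```

```text
{'clock': 0.0, 'joints': array([ 1.04440018,  0.43519878,  0.02494658,  1.5740634 , -0.01159582,
        1.13399542, -0.07510469]), 'dq': array([ 1.14458611e-03, -1.57461011e-03,  4.68550888e-05,  1.73994128e-03,
       -1.32836951e-04, -1.64341728e-03,  6.17545271e-04]), 'joint_efforts': array([-1.28636479e-03, -6.67845798e+01,  9.84504707e-01, -3.14456534e+01,
       -6.05496881e-02,  4.29500733e-02,  1.50010801e-04]), 'position': array([ 0.25678812, -0.56930195,  0.24497271]), 'ee_rot': array([-3.06992143e+00, -6.60346890e-01,  7.00805966e-04]), 'force': array([-0.14465474,  0.37782205,  0.27870377]), 'ft_torque': array([0.02311796, 0.03974675, 0.05608825]), 'width': 1.0010904744234805}
top [0.34694039 0.03618719 1.13814642]
frame 0.66 [319.3, 157.0, 59.6, 59.0] [ 0.563 -0.268  0.012]
frame 0.39 [342.7, 179.2, 11.9, 7.1] [ 0.569 -0.278  0.012]
rack 0.89 [155.2, 178.0, 89.7, 31.7] [0.519 0.181 0.016]
rack 0.15 [168.4, 121.8, 10.7, 7.2] [0.742 0.28  0.016]
socket_yellow 0.7 [201.3, 223.3, 21.8, 13.0] [0.411 0.141 0.08 ]
socket_yellow 0.55 [193.4, 177.2, 11.7, 23.4] [0.523 0.182 0.08
[... 587 characters left out ...]
371905]
frame 0.6 [128.3, 146.3, 59.3, 48.6] [ 0.588 -0.257  0.012]
rack 0.76 [260.1, 183.8, 101.9, 60.4] [0.534 0.191 0.016]
rack 0.53 [118.5, 116.1, 24.3, 24.0] [ 0.447 -0.438  0.016]
socket_red 0.49 [139.1, 150.5, 39.9, 35.9] [ 0.604 -0.233  0.08 ]
socket_yellow 0.92 [300.4, 158.0, 22.7, 28.0] [0.444 0.149 0.08 ]
socket_yellow 0.6 [304.4, 184.7, 13.7, 32.4] [0.548 0.191 0.08 ]
socket_yellow 0.42 [119.5, 116.5, 24.7, 22.9] [ 0.498 -0.389  0.08 ]
socket_blue 0.66 [273.3, 174.2, 15.6, 32.2] [0.545 0.104 0.08 ]
wheel_a 0.95 [138.1, 155.0, 41.3, 30.6] [ 0.57  -0.263  0.03 ]
wheel_a 0.7 [293.5, 263.7, 49.5, 48.1] [0.739 0.279 0.03 ]
wheel_a 0.62 [153.2, 223.6, 46.6, 42.8] [ 0.777 -0.09   0.03 ]
```

View pics/top.png

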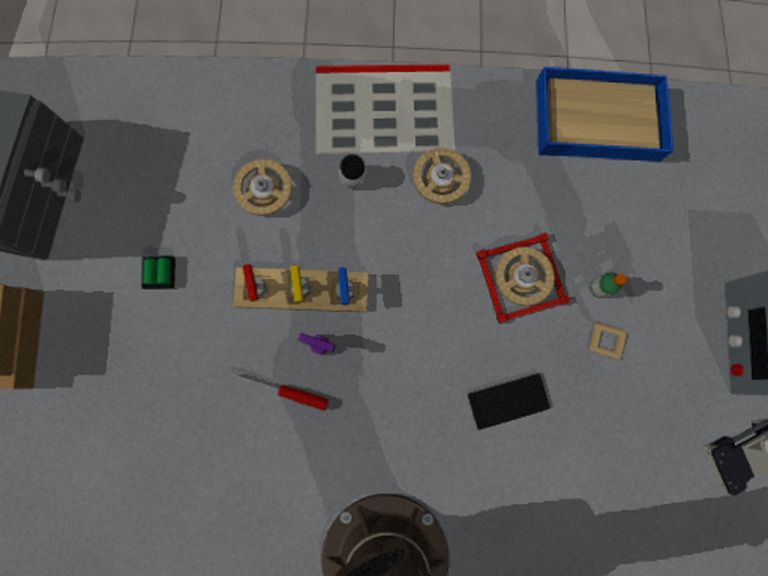

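View pics/scene.png

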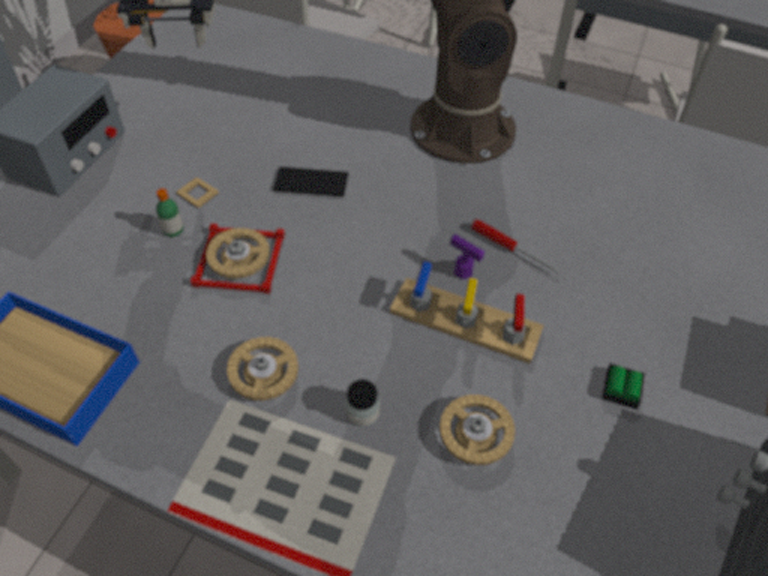

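The scene and top pictures show these things:
- **Sockets in the rack (top picture):** red at (250,283), yellow at (296,284) and blue at (343,287).
- **Look-alike:** a purple one at (317,343), standing on the table. It must be left alone.
- **Wheels:** the red frame's wheel is at (527,273). The other two are at (262,187) and (441,175).

I'll choose the red-framed wheel and the rack sockets, and move above the framed wheel for a close check.

>>> move_arm:
  series:
    - [3,3.5,0.5,0,0,0]
    - [3.5,4,0.5,0,0,0]
    - [3.5,4,0.5,0,0,0]
    - [3.5,4,0.5,0,0,0]
    - [3.5,4,0.5,0,0,0]
    - [3.5,4,0.5,0,0,0]
    - [3.5,3,0.5,0,0,0]
    - [3.5,2,0.5,0,0,0]
  grip: 1

```text
clock: 1.6
position: [0.5224, -0.2945, 0.2848]
ee_rot: [-3.07, -0.664, -0.001]
force: [-0.3, 0.1, 0.4]
width: 1.004
```

Run:
```python
from h import *
s=monitor.observe();print(s['clock'],s['position'],s['ee_rot'])
im=imaging.get_image('wrist');print(np.array(im['mount']).round(3),im['fx'])
c=cam('wrist');save('w1.png',c['img'],1.5)
for th,z in(('frame',.012),('wheel_a',.03),('hex_a',.046)):
    for o in outline_of('wrist',th)[:3]:
        v,u=np.nonzero(o['mask'])
        if len(u): print(th,round(o['p'],2),o['rect'],back(c,[[u.mean(),v.mean()]],z)[0].round(3))
```

```text
1.6 [ 0.5224069  -0.29448063  0.28484695] [-3.07034284e+00 -6.63903105e-01 -1.13932519e-03]
[[ 0.001 -0.951 -0.308  0.083]
 [ 1.     0.001 -0.     0.   ]
 [ 0.    -0.308  0.951 -0.138]
 [ 0.     0.     0.     1.   ]] 285.28694846068817
frame 0.62 [190.5, 70.7, 117.4, 125.6] [ 0.571 -0.265  0.012]
wheel_a 0.55 [1.0, 41.6, 5.3, 28.7] [0.528 0.066 0.03 ]
hex_a 0.59 [234.9, 125.0, 23.5, 25.1] [ 0.564 -0.269  0.046]
```

View pics/w1.png

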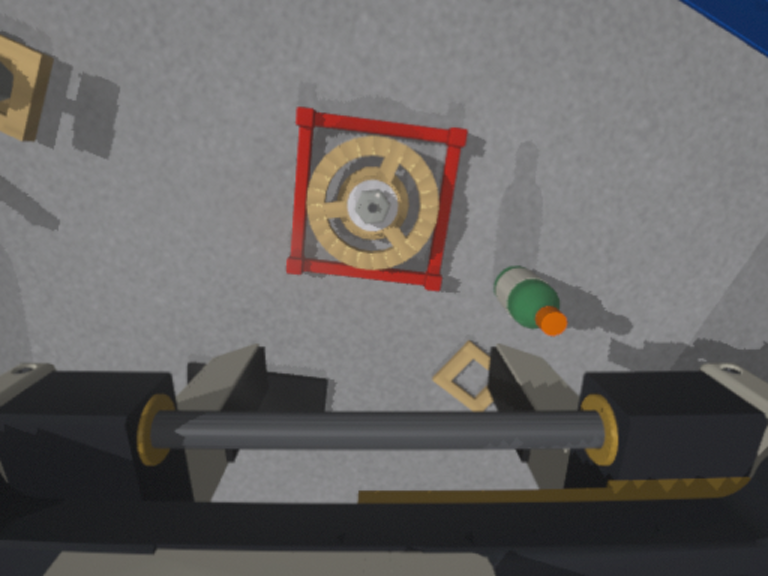

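The red frame's wheel is at (372,205), with the nut in its middle; the glue bottle is at (535,300), well to the side. Going lower for the nut's size and angle.

>>> move_arm:
  series:
    - [-0.5,0,-4,0,0,0]
    - [-0.5,0,-4,0,0,0]
    - [0,0,-4,0,0,0]
    - [0,0,0,0,0,0]
    - [0,0,0,0,0,0]

```text
clock: 2.35
position: [0.5101, -0.2985, 0.1647]
ee_rot: [-3.072, -0.658, 0.002]
force: [0.1, -0.2, 0.6]
width: 1.001
```

```bash
cat > nut.py <<'E'
from h import *
import sys
c=cam('wrist')
o=outline_of('wrist','hex_a')
best=None
for q in o[:3]:
    v,u=np.nonzero(q['mask']);P=back(c,[[u.mean(),v.mean()]],.046)[0];print(round(q['p'],2),q['rect'],P.round(4))
# rectified view at z=.046, 0.2mm/px, +x right? columns=-y rows=-x
x0,y0=float(sys.argv[1]),float(sys.argv[2]);S=.00016;N=400
def rect(z):
    r,cc=np.mgrid[0:N,0:N];P=np.stack([x0-(r-N/2)*S,y0-(cc-N/2)*S,np.full((N,N),z)],-1)
    m=proj(c,P).reshape(N,N,2).astype(np.float32)
    return cv2.remap(c['img'],m[...,0],m[...,1],cv2.INTER_CUBIC)
cv2.imwrite('pics/'+sys.argv[3],np.hstack([rect(.046),rect(.034)])[:,:,::-1])
E
python3 nut.py .564 -.269 n1.png
```

```text
0.97 [227.0, 110.0, 34.2, 39.0] [ 0.5643 -0.2688  0.046 ]
0.73 [312.9, 259.7, 34.9, 53.2] [ 0.448  -0.4196  0.046 ]
```

View pics/n1.png

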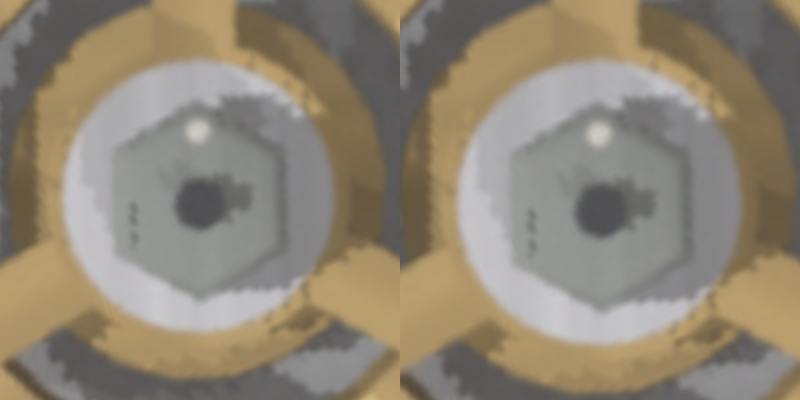

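The rectified crops show the nut with its flats at columns 112 and 288, about 28 mm across, so this is the large nut. Its corners are at rows 100 and 298, so they lie on world x (yaw ≈ 0 mod 60°). The centre is at (0.564, -0.269). Now to the rack.

>>> move_arm:
  series:
    - [-0.5,3,3,0,0,-8]
    - [-0.5,4.5,3,0,0,-8]
    - [-1,4.5,2,0,0,-8]
    - [-1,4.5,0,0,0,0]
    - [-1,4.5,0,0,0,0]
    - [-1,4.5,0,0,0,0]
    - [-0.5,4.5,0,0,0,0]
    - [-0.5,4.5,0,0,0,0]

```text
clock: 3.25
position: [0.4519, 0.0456, 0.2443]
ee_rot: [-3.141, -0.007, -0.008]
force: [0.7, -0.1, 0.2]
width: 0.999
```

>>> move_arm:
  series:
    - [0,4.5,0,0,0,0]
    - [0,3,0,0,0,0]
    - [0,2,0,0,0,0]
    - [0,0,0,0,0,0]
    - [0,0,0,0,0,0]

```text
clock: 3.75
position: [0.452, 0.1388, 0.2432]
ee_rot: [-3.141, -0.009, -0.004]
force: [-0.0, 0.9, 1.3]
width: 0.999
```

Run:
```python
from h import *
s=monitor.observe();print(s['clock'],s['position'],s['ee_rot'],s['joints'])
c=cam('wrist');save('w2.png',c['img'],1.5)
hsv=cv2.cvtColor(c['img'],cv2.COLOR_RGB2HSV)
for n,lo,hi in(('blue',105,125),('yellow',22,33),('red',174,6)):
    H=hsv[...,0];m=((H>=lo)&(H<=hi) if lo<hi else (H>=lo)|(H<=hi))&(hsv[...,1]>150)&(hsv[...,2]>60)
    k,l,st,ce=cv2.connectedComponentsWithStats(m.astype(np.uint8))
    for i in sorted(range(1,k),key=lambda i:-st[i,4])[:2]:
        v,u=np.nonzero(l==i);P=back(c,np.c_[u,v],.088)
        r=cv2.minAreaRect((P[:,:2]*1000).astype(np.float32))
        print(n,st[i],np.round(r[0],1),np.round(r[1],1),round(r[2],1))
for th,z in(('rack',.016),('socket_red',.085),('socket_yellow',.085),('socket_blue',.085)):
    for o in outline_of('wrist',th)[:2]: print(th,round(o['p'],2),o['rect'])
```

```text
3.75 [0.45203372 0.13884993 0.2432488 ] [-3.1411996  -0.00856676 -0.00418375] [-0.19092279  0.20682111 -0.25996353  1.918126    0.06285736  1.02171557
 -2.04362698]
blue [ 282   82   21   71 1084] [521.  98.] [67.8 16. ] 7.6
yellow [ 189   79   30   71 1214] [523.4 185.4] [68.4 17.9] 10.3
yellow [442 321   1   2   2] [ 269.  -111.1] [1.7 0. ] -166.6
red [195 252  67  23 907] [352.3 164.5] [79.3 22.3] 76.9
red [ 98  86  34  64 701] [521.4 275.7] [65.1 12. ] 15.7
rack 0.97 [105.1, 79.6, 216.2, 64.7]
socket_red 0.78 [98.5, 80.8, 59.9, 70.5]
socket_yellow 0.87 [215.5, 180.7, 61.9, 46.4]
socket_yellow 0.62 [184.6, 78.2, 47.1, 73.0]
socket_blue 0.93 [272.5, 79.2, 29.4, 77.1]
```

View pics/w2.png

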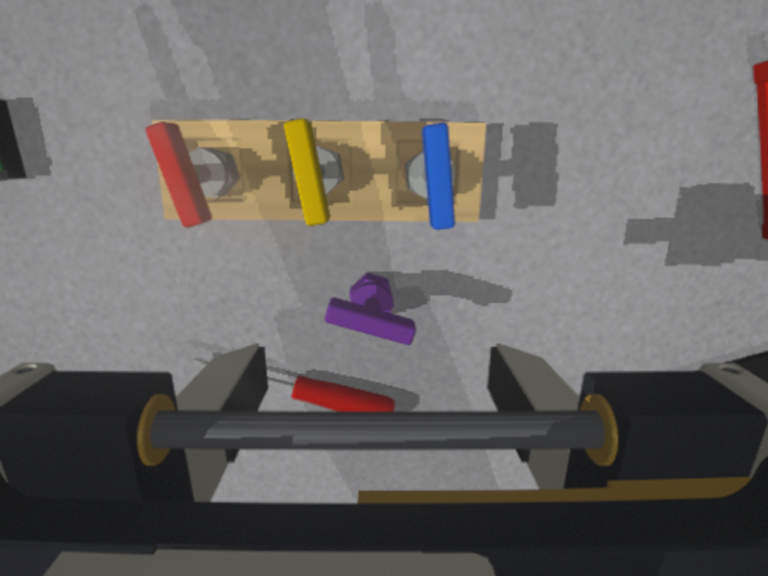

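The wrist picture shows red at (180,175), yellow at (307,172) and blue at (438,175) in the wells. The purple look-alike is at (370,315). I'll start with blue.

>>> move_arm:
  series:
    - [2.5,-1.5,-2,0,0,5]
    - [2.5,-1.5,-3,0,0,0]
    - [1.9,-1.2,-3,0,0,0]
    - [0,0,-3,0,0,0]
    - [0,0,-3,0,0,0]
    - [0,0,-1.5,0,0,0]
    - [0,0,-1,0,0,0]
  grip: 0.5

```text
clock: 4.7
position: [0.5198, 0.0958, 0.0752]
ee_rot: [3.138, 0.143, -0.003]
force: [-0.9, -0.3, -0.5]
width: 0.51
```

>>> move_arm:
  series:
    - [0,0,0,0,0,0]
    - [0,0,0,0,0,0]
    - [0,0,0,0,0,0]
    - [0,0,0,0,0,0]
    - [0,0,0,0,0,0]
    - [0,0,0,0,0,0]
  grip: 0
  force: 55

```text
clock: 5.3
position: [0.521, 0.0969, 0.0775]
ee_rot: [-3.138, -0.144, -0.003]
force: [-0.2, -1.1, 7.2]
width: 0.17
```

```bash
cat > bar.py <<'E'
from h import *
import sys
# bar of given colour in the tool frame: end positions along tool x at bar top
col=sys.argv[1]; dz=float(sys.argv[2]) if len(sys.argv)>2 else .011
lo,hi=dict(blue=(105,125),yellow=(22,33),red=(174,6))[col]
s=monitor.observe();c=cam('wrist');print(s['clock'],s['position'].round(4),s['ee_rot'].round(4),s['force'].round(1),round(s['width'],3))
if len(sys.argv)>3: save(sys.argv[3],c['img'],1.5)
hsv=cv2.cvtColor(c['img'],cv2.COLOR_RGB2HSV);H=hsv[...,0]
m=((H>=lo)&(H<=hi) if lo<hi else (H>=lo)|(H<=hi))&(hsv[...,1]>130)&(hsv[...,2]>40)
k,l,st,ce=cv2.connectedComponentsWithStats(m.astype(np.uint8))
R=cv2.Rodrigues(s['ee_rot'])[0]
for i in sorted(range(1,k),key=lambda i:-st[i,4])[:3]:
    v,u=np.nonzero(l==i);P=(back(c,np.c_[u,v],s['position'][2]+dz)-s['position'])@R*1000
    print(st[i],'toolx',np.percentile(P[:,0],[0.5,50,99.5]).round(1),'tooly',np.percentile(P[:,1],[1,50,99]).round(1))
E
python3 bar.py blue .009 w3.png
```

```text
5.3 [0.521  0.0969 0.0775] [-3.1381e+00 -1.4450e-01 -2.5000e-03] [-0.2 -1.1  7.2] 0.17
[ 236  197   31   78 2315] toolx [-2.4 19.6 40.2] tooly [-7.   0.4  8.1]
[238 300  28  23 605] toolx [-33.9 -25.6 -18.9] tooly [-6.7  0.5  8.2]
```

View pics/w3.png

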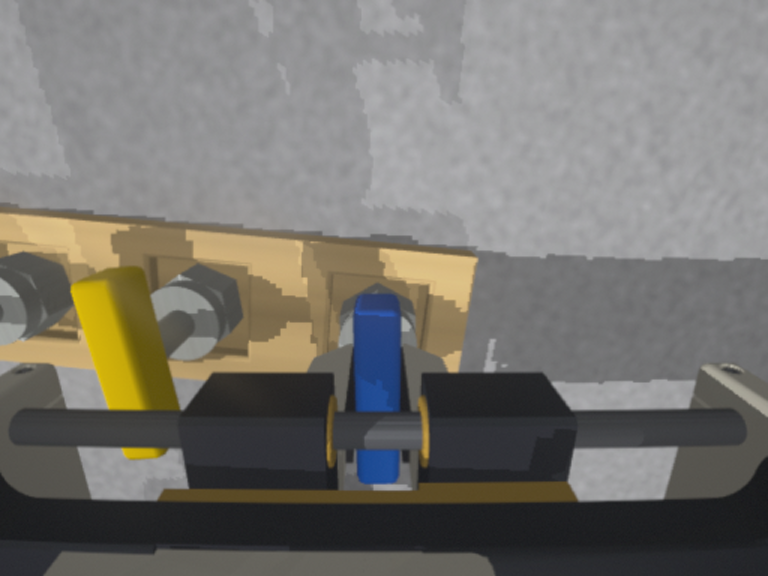

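Blue is gripped squarely, with the bar centred on the tool to within about 0.5 mm. Lifting it and carrying it to the nut, turning to yaw 60°.

>>> move_arm:
  series:
    - [0,0,1.5,0,0,0]
    - [0,0,3,0,0,0]
    - [0,0,3.5,0,0,0]
    - [0.5,-3.5,1,0,0,7]
    - [0.5,-4.5,0,0,0,8]
    - [0.5,-4.5,0,0,0,8]
    - [0.5,-4.5,0,0,0,8]
    - [0.5,-4.5,0,0,0,8]

```text
clock: 6.15
position: [0.545, -0.12, 0.1667]
ee_rot: [-2.906, -1.193, 0.0]
force: [0.2, 0.6, -1.7]
width: 0.169
```

>>> move_arm:
  series:
    - [0.5,-4.5,0,0,0,8]
    - [0.5,-4.5,0,0,0,7.8]
    - [0.5,-3.5,0,0,0,0]
    - [0.3,-2.6,0,0,0,0]
    - [0,0,0,0,0,0]
    - [0,0,0,0,0,0]
    - [0,0,0,0,0,0]

```text
clock: 6.85
position: [0.5633, -0.2676, 0.1665]
ee_rot: [-2.717, -1.574, -0.0]
force: [-0.7, 0.5, -1.2]
width: 0.174
```

```bash
python3 bar.py blue .0105
python3 - <<'E'
from h import *
s=monitor.observe();R=cv2.Rodrigues(s['ee_rot'])[0];print('yaw',np.degrees(np.arctan2(R[1,0],R[0,0])),R[:,2].round(4),s['joints'].round(2))
E
```

```text
6.85 [ 0.5633 -0.2676  0.1665] [-2.7175e+00 -1.5743e+00 -3.0000e-04] [-0.7  0.5 -1.2] 0.174
[ 235  196   32   79 2350] toolx [-1.7 20.1 41. ] tooly [-7.6 -0.1  7.4]
[238 300  27  22 575] toolx [-32.  -24.6 -17.9] tooly [-7.2 -0.1  7. ]
[504  85   8  33 143] toolx [78.7 87.3 91.9] tooly [110.2 113.1 116.2]
yaw 60.19383779217642 [-2.e-04  8.e-04 -1.e+00] [ 0.6   0.53 -0.35  1.65  0.21  1.   -0.34]
```

>>> move_arm:
  series:
    - [0.05,-0.2,-2.5,0,0,0]
    - [0,0,-1.5,0,0,0]
    - [0,0,-0.5,0,0,0]
    - [0,0,-0.3,0,0,0]
    - [0,0,-0.3,0,0,0]
    - [0,0,0,0,0,0]

```text
clock: 7.5
position: [0.5642, -0.2709, 0.1173]
ee_rot: [2.719, 1.573, 0.001]
force: [-3.6, 1.8, 8.0]
width: 0.17
```

>>> move_arm:
  series:
    - [0,0,-0.3,0,0,0]
    - [0,0,-0.3,0,0,0]
    - [0,0,0,0,0,0]

```text
clock: 7.8
position: [0.5663, -0.2725, 0.1159]
ee_rot: [2.714, 1.568, 0.005]
force: [-10.9, 2.0, 41.6]
width: 0.175
```

>>> move_arm:
  series:
    - [0,0,0.5,0,0,0]
    - [0,0,0.3,0,0,0]
    - [0,0,0.3,0,0,0]
    - [0,0,0,0,0,0]
    - [0,0,0,0,0,0]

```text
clock: 8.3
position: [0.5637, -0.2712, 0.1203]
ee_rot: [-2.719, -1.573, 0.0]
force: [0.3, 0.1, -2.0]
width: 0.169
```

```bash
cat > st.py <<'E'
from h import *
for _ in range(3):
    c=imaging.get_image('top');s=monitor.observe();R=cv2.Rodrigues(s['ee_rot'])[0];print(s['clock'],s['position'].round(4),'yaw',np.degrees(np.arctan2(R[1,0],R[0,0])).round(1),R[:,2].round(3),s['force'].round(1),s['ft_torque'].round(2))
E
python3 st.py;python3 bar.py blue .0105
```

```text
8.35 [ 0.5636 -0.2711  0.1202] yaw 60.1 [-0.001  0.    -1.   ] [-0.2 -0.5 -2. ] [-0.02 -0.09 -0.01]
8.4 [ 0.5637 -0.2711  0.1202] yaw 60.1 [-0.001  0.    -1.   ] [-0.2 -0.5 -3. ] [-0.04 -0.07 -0.07]
8.45 [ 0.5636 -0.2711  0.1202] yaw 60.1 [-0.001  0.    -1.   ] [-1.1 -0.  -1.4] [-0.02 -0.05 -0.  ]
8.45 [ 0.5636 -0.2711  0.1202] [-2.7192e+00 -1.5723e+00  6.0000e-04] [-1.1 -0.  -1.4] 0.167
[ 236  196   31   79 2372] toolx [-1.7 20.7 41. ] tooly [-7.5 -0.1  7.4]
[238 300  28  22 582] toolx [-32.1 -24.6 -18. ] tooly [-7.2 -0.1  7. ]
```

Off by about 1.7 mm in y on that try, so it is not conclusive. Re-centring and trying again, with a small wobble.

>>> move_arm:
  series:
    - [0.02,0.17,0,0,0,0]
    - [0,0,0,0,0,0]
    - [0,0,-0.3,0,0,0]
    - [0,0,-0.2,0,0,0]
    - [0,0,-0.2,0,0,0]
    - [0,0,0,0,0,0]

```text
clock: 9.1
position: [0.5651, -0.2695, 0.1164]
ee_rot: [2.718, 1.572, 0.003]
force: [-5.7, 1.8, 22.1]
width: 0.171
```

```bash
python3 st.py
```

```text
9.15 [ 0.5652 -0.2695  0.1164] yaw 60.1 [ 0.003 -0.001 -1.   ] [-5.7  2.9 22.1] [ 0.63  1.52 -0.06]
9.2 [ 0.5651 -0.2695  0.1164] yaw 60.1 [ 0.003 -0.001 -1.   ] [-6.   2.4 21.6] [ 0.66  1.5  -0.05]
9.25 [ 0.5651 -0.2695  0.1164] yaw 60.1 [ 0.003 -0.001 -1.   ] [-6.1  3.6 21.2] [ 0.72  1.55 -0.03]
```

>>> move_arm:
  series:
    - [-0.1,0,0,0,0,3]
    - [-0.1,0,0,0,0,3]
    - [0.1,0,0,0,0,-3]
    - [0.1,0,0,0,0,-3]
    - [0,0.1,0,0,0,-3]
    - [0,0,0,0,0,-3]
    - [0,-0.2,0,0,0,3]
    - [0,0.1,0,0,0,3]

```text
clock: 10.05
position: [0.5664, -0.27, 0.1166]
ee_rot: [2.714, 1.573, 0.006]
force: [-0.9, 0.3, 19.3]
width: 0.167
```

```bash
python3 st.py
```

```text
10.1 [ 0.5664 -0.2701  0.1166] yaw 60.4 [ 0.005 -0.002 -1.   ] [-0.5 -0.7 18.6] [-0.02  0.44 -0.02]
10.15 [ 0.5664 -0.2702  0.1167] yaw 60.2 [ 0.006 -0.002 -1.   ] [-1.3 -0.3 18.8] [ 0.03  0.44 -0.04]
10.2 [ 0.5664 -0.2703  0.1166] yaw 60.1 [ 0.005 -0.002 -1.   ] [-0.9 -0.3 18.4] [ 0.15  0.44 -0.04]
```

Blue stops 12–13 mm above the washer even with wobble, so it is too small. Returning it to its well.

>>> move_arm:
  series:
    - [0,0,1.5,0,0,0]
    - [0,0,3.5,0,0,0]
    - [-0.5,3.5,0,0,0,-8]
    - [-0.5,4.5,0,0,0,-8]
    - [-0.5,4.5,0,0,0,-8]
    - [-0.5,4.5,0,0,0,-8]
    - [-0.5,4.5,0,0,0,-8]
    - [-0.5,4.5,0,0,0,-8]

```text
clock: 11.0
position: [0.5335, -0.0078, 0.164]
ee_rot: [-3.125, -0.321, -0.0]
force: [0.8, -1.0, -1.7]
width: 0.174
```

>>> move_arm:
  series:
    - [-0.5,4.5,0,0,0,-7]
    - [-0.5,4,0,0,0,0]
    - [-0.3,2,0,0,0,0]
    - [0,0,0,0,0,0]
    - [0,0,0,0,0,0]
    - [0,0,0,0,0,0]

```text
clock: 11.6
position: [0.5212, 0.0939, 0.1637]
ee_rot: [3.138, 0.136, -0.0]
force: [0.8, -1.0, -2.9]
width: 0.169
```

```bash
python3 st.py
```

```text
11.65 [0.5212 0.0938 0.1637] yaw 4.9 [-0.    -0.001 -1.   ] [ 0.2  0.1 -2. ] [0.01 0.02 0.01]
11.7 [0.5213 0.0939 0.1637] yaw 4.9 [-0.    -0.001 -1.   ] [-0.6 -0.4 -0.8] [-0.02  0.06  0.02]
11.75 [0.5212 0.0941 0.1636] yaw 5.0 [-0. -0. -1.] [ 0.4 -0.4 -2. ] [ 0.01  0.01 -0.04]
```

>>> move_arm:
  series:
    - [0,0.25,-3,0,0,0]
    - [0,0,-3,0,0,0]
    - [0,0,-1,0,0,0]
    - [0,0,-0.8,0,0,0]
    - [0,0,-0.7,0,0,0]
    - [0,0,0,0,0,0]

```text
clock: 12.35
position: [0.5212, 0.0979, 0.0786]
ee_rot: [3.138, 0.139, -0.0]
force: [-0.4, 0.1, -1.9]
width: 0.173
```

>>> move_arm:
  series:
    - [0,0,0,0,0,0]
    - [0,0,0,0,0,0]
    - [0,0,0,0,0,0]
    - [0,0,2,0,0,0]
    - [0,0,3.5,0,0,0]
    - [0,2,3,0,0,2]
    - [0.1,4,0,0,0,3]
    - [0.1,2.7,0,0,0,0]
  grip: 0.45

```text
clock: 13.15
position: [0.5237, 0.1876, 0.1657]
ee_rot: [-3.127, -0.279, -0.006]
force: [0.4, -0.0, -0.2]
width: 0.452
```

```bash
python3 st.py
python3 - <<'E'
from h import *
c=cam('wrist');save('w4.png',c['img'],1.3)
E
```

```text
13.2 [0.5229 0.1927 0.1653] yaw 10.4 [ 0.003  0.005 -1.   ] [0.3 4.9 0.4] [ 0.33 -0.05  0.02]
13.25 [0.5227 0.1901 0.1647] yaw 10.4 [ 0.002  0.003 -1.   ] [ 0.1 -0.1 -1.2] [0.02 0.07 0.03]
13.3 [0.5228 0.1873 0.1642] yaw 10.3 [ 0.001  0.001 -1.   ] [ 0.5 -0.1  0.3] [-0.06  0.02  0.04]
```

View pics/w4.png

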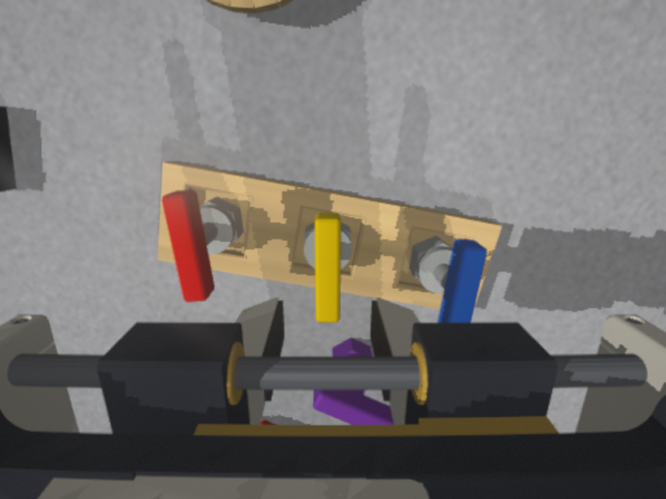

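Blue stands upright in its well at (440,270). Yellow is square between the jaws at (327,265). Descending on yellow.

>>> move_arm:
  series:
    - [0,-0.1,-3,0,0,0]
    - [0,0,-3,0,0,0]
    - [0,0,-1.5,0,0,0]
    - [0,0,-1.2,0,0,0]
    - [0,0,0,0,0,0]

```text
clock: 13.85
position: [0.5224, 0.1825, 0.0754]
ee_rot: [3.128, 0.274, -0.004]
force: [-0.4, 0.3, 0.1]
width: 0.451
```

>>> move_arm:
  series:
    - [0,0,0,0,0,0]
    - [0,0,0,0,0,0]
    - [0,0,0,0,0,0]
    - [0,0,0,0,0,0]
    - [0,0,0,0,0,0]
  grip: 0
  force: 55

```text
clock: 14.35
position: [0.5234, 0.1843, 0.0772]
ee_rot: [-3.129, -0.276, -0.002]
force: [-0.8, 1.2, 3.0]
width: 0.174
```

```bash
python3 st.py; python3 bar.py yellow .0105
```

```text
14.4 [0.5233 0.1843 0.0772] yaw 10.1 [ 0.001  0.    -1.   ] [-0.6  1.1  3.1] [0.05 0.09 0.01]
14.45 [0.5233 0.1843 0.0771] yaw 10.1 [ 0.001  0.    -1.   ] [-0.1  0.4  4.2] [ 0.08  0.09 -0.01]
14.5 [0.5233 0.1842 0.0771] yaw 10.1 [ 0.001  0.    -1.   ] [-0.4  1.1  5. ] [0.03 0.14 0.01]
14.5 [0.5233 0.1842 0.0771] [-3.1292e+00 -2.7610e-01 -1.2000e-03] [-0.4  1.1  5. ] 0.172
[ 236  196   32   79 2429] toolx [-1.5 20.3 41.2] tooly [-7.1  0.4  8.2]
[238 300  28  23 618] toolx [-32.6 -25.  -17.8] tooly [-6.7  0.4  8. ]
[205 331   3   3   4] toolx [-40.5 -39.7 -39. ] tooly [-25.6 -25.3 -24.4]
```

>>> move_arm:
  series:
    - [0,0,1.5,0,0,0]
    - [0,0,3,0,0,0]
    - [0,0,3.5,0,0,0]
    - [0.5,-3.5,1,0,0,7]
    - [0.5,-4.5,0,0,0,8]
    - [0.5,-4.5,0,0,0,8]
    - [0.5,-4.5,0,0,0,8]
    - [0.5,-4.5,0,0,0,8]

```text
clock: 15.35
position: [0.5475, -0.033, 0.1663]
ee_rot: [-2.854, -1.313, 0.002]
force: [1.1, 0.3, -2.2]
width: 0.169
```

>>> move_arm:
  series:
    - [0.5,-4.5,0,0,0,8]
    - [0.5,-4.5,0,0,0,3]
    - [0.5,-4.5,0,0,0,0]
    - [0.1,-4.5,0,0,0,0]
    - [0,-3.8,0,0,0,0]
    - [0,-2,0,0,0,0]
    - [0,0,0,0,0,0]
    - [0,0,0,0,0,0]

```text
clock: 16.15
position: [0.5634, -0.269, 0.1659]
ee_rot: [-2.719, -1.571, 0.001]
force: [0.6, 0.5, -3.3]
width: 0.174
```

>>> move_arm:
  series:
    - [0,0,-2.5,0,0,0]
    - [0,0,-1.5,0,0,0]
    - [0,0,0,0,0,0]
    - [0,0,0,0,0,0]

```text
clock: 16.55
position: [0.564, -0.2681, 0.1266]
ee_rot: [-2.718, -1.574, 0.001]
force: [-0.0, -0.2, -2.0]
width: 0.171
```

```bash
python3 st.py; python3 bar.py yellow .0105
```

```text
16.6 [ 0.5645 -0.2685  0.1272] yaw 60.1 [ 0.  0. -1.] [ 1.1 -0.5 -2.4] [-0.06 -0.03  0.04]
16.65 [ 0.5647 -0.2687  0.1275] yaw 60.1 [ 0.001 -0.    -1.   ] [ 0.1  0.5 -2.3] [-0.02 -0.13 -0.03]
16.7 [ 0.5647 -0.2689  0.1276] yaw 60.1 [ 0.001 -0.    -1.   ] [ 0.  -0.4 -1.8] [-0.03 -0.1   0.02]
16.7 [ 0.5647 -0.2689  0.1276] [2.7184e+00 1.5725e+00 1.4000e-03] [ 0.  -0.4 -1.8] 0.17
[ 235  196   33   79 2437] toolx [-1.7 20.1 41. ] tooly [-7.8 -0.1  7.6]
[238 300  28  23 608] toolx [-32.7 -25.2 -18. ] tooly [-7.2 -0.1  7.1]
[222 267   1   1   1] toolx [2.5 2.5 2.5] tooly [-15.1 -15.1 -15.1]
```

>>> move_arm:
  series:
    - [-0.08,-0.03,-0.4,0,0,0]
    - [0,0,-0.4,0,0,0]
    - [0,0,-0.3,0,0,0]
    - [0,0,-0.2,0,0,0]
    - [0,0,-0.1,0,0,0]
    - [0,0,0,0,0,0]

```text
clock: 17.35
position: [0.5633, -0.2692, 0.1125]
ee_rot: [-2.719, -1.573, -0.0]
force: [1.5, -0.3, -3.0]
width: 0.17
```

```bash
python3 st.py
```

```text
17.4 [ 0.5633 -0.2692  0.1126] yaw 60.1 [ 0.  0. -1.] [ 0.3  0.3 -2.5] [ 0.03 -0.18  0.01]
17.45 [ 0.5633 -0.2693  0.1127] yaw 60.1 [ 0.  0. -1.] [ 0.2  0.6 -1.7] [-0.01 -0.11  0.02]
17.5 [ 0.5633 -0.2692  0.1127] yaw 60.1 [ 0. -0. -1.] [ 0.4  0.6 -1.8] [ 0.06 -0.08 -0.02]
```

Yellow slides over the nut. Going down to the washer.

>>> move_arm:
  series:
    - [0,0,-0.4,0,0,0]
    - [0,0,-0.3,0,0,0]
    - [0,0,-0.2,0,0,0]
    - [0,0,-0.1,0,0,0]
    - [0,0,-0.1,0,0,0]
    - [0,0,0,0,0,0]

```text
clock: 18.1
position: [0.5635, -0.2692, 0.1032]
ee_rot: [2.719, 1.572, 0.001]
force: [-4.4, 2.0, 13.1]
width: 0.167
```

```bash
python3 st.py
```

```text
18.15 [ 0.5635 -0.2692  0.1031] yaw 60.1 [ 0.001 -0.001 -1.   ] [-4.7  1.4 12.8] [ 0.51  0.99 -0.01]
18.2 [ 0.5635 -0.2692  0.1032] yaw 60.1 [ 0.001 -0.001 -1.   ] [-3.8  1.1 13.2] [ 0.5   0.94 -0.02]
18.25 [ 0.5635 -0.2692  0.1032] yaw 60.1 [ 0.001 -0.001 -1.   ] [-4.8  2.2 13.3] [0.49 0.95 0.  ]
```

Seated on the washer (TCP z 0.103, about 13 N). Turning clockwise.

>>> move_arm:
  series:
    - [0,0,0,0,0,-5]
    - [0,0,0,0,0,-5]
    - [0,0,0,0,0,-5]
    - [0,0,0,0,0,-5]
    - [0,0,0,0,0,-5]
    - [0,0,0,0,0,-5]
    - [0,0,0,0,0,-5]

```text
clock: 18.95
position: [0.5638, -0.2691, 0.1032]
ee_rot: [3.067, 0.678, 0.002]
force: [-3.5, 2.5, 10.1]
width: 0.176
```

```bash
python3 st.py
```

```text
19.0 [ 0.5638 -0.2691  0.1031] yaw 24.6 [ 0.001 -0.001 -1.   ] [-3.7  1.  10.8] [0.31 0.78 0.26]
19.05 [ 0.5638 -0.2691  0.1031] yaw 24.9 [ 0.001 -0.001 -1.   ] [-1.8  1.  11.3] [0.39 0.67 0.03]
19.1 [ 0.5638 -0.2691  0.1031] yaw 25.1 [ 0.001 -0.001 -1.   ] [-3.5  2.2 11.1] [0.45 0.79 0.01]
```

>>> move_arm:
  series:
    - [0,0,0,0,0,-5]
    - [0,0,0,0,0,-5]
    - [0,0,0,0,0,-5]
    - [0,0,0,0,0,-5]
    - [0,0,0,0,0,-5]
    - [0,0,0,0,0,-5]
    - [0,0,0,0,0,-5]
    - [0,0,0,0,0,-5]

```text
clock: 19.9
position: [0.5635, -0.2689, 0.1031]
ee_rot: [-3.114, 0.412, -0.001]
force: [-4.4, 2.9, 12.3]
width: 0.172
```

>>> move_arm:
  series:
    - [0,0,0,0,0,-5]
    - [0,0,0,0,0,-5]
    - [0,0,0,0,0,0]
    - [0,0,0,0,0,0]
    - [0,0,0,0,0,0]

```text
clock: 20.4
position: [0.5634, -0.2688, 0.1031]
ee_rot: [-3.067, 0.677, -0.001]
force: [-4.5, 2.7, 13.0]
width: 0.172
```

```bash
python3 st.py; python3 bar.py yellow .0105 w5.png
```

```text
20.45 [ 0.5635 -0.2688  0.1031] yaw -24.9 [ 0.001  0.    -1.   ] [-4.4  4.9 13.8] [ 0.78  1.18 -0.  ]
20.5 [ 0.5635 -0.2688  0.1031] yaw -24.9 [ 0.001  0.    -1.   ] [-4.8  3.4 13.8] [0.82 1.12 0.04]
20.55 [ 0.5635 -0.2688  0.1031] yaw -24.9 [ 0.001  0.    -1.   ] [-5.   3.8 13.8] [ 0.7   1.16 -0.02]
20.55 [ 0.5635 -0.2688  0.1031] [-3.0673e+00  6.7690e-01 -9.0000e-04] [-5.   3.8 13.8] 0.173
[ 236  196   32   79 2420] toolx [-1.1 20.7 41.5] tooly [-6.9  0.6  8.4]
[237 299  29  24 656] toolx [-32.2 -24.  -16.8] tooly [-6.5  0.6  8.2]
[281 304   2   3   3] toolx [-21.4 -20.7 -20.1] tooly [16.9 17.4 17.4]
```

View pics/w5.png

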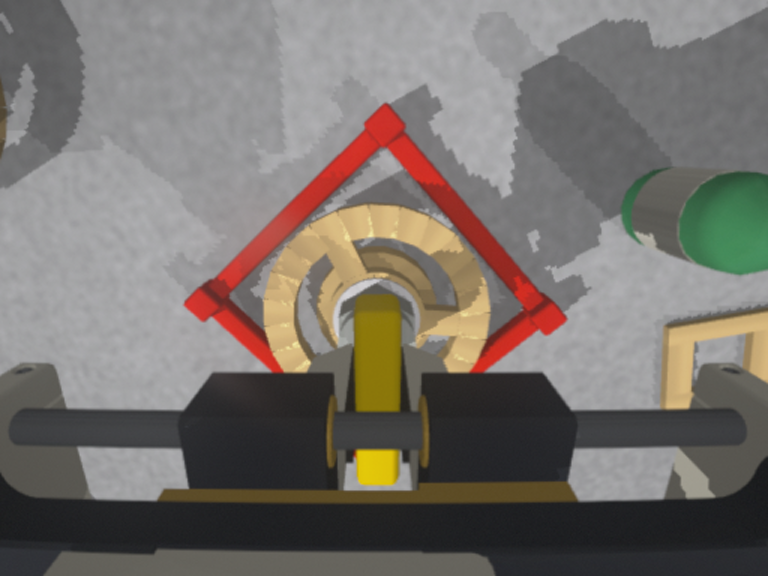

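The yellow socket stands centred on the nut at (378,320), with the glue bottle clear at (700,215). To confirm it is driving the nut, I'll turn a little further and read the moment at once.

>>> move_arm:
  series:
    - [0,0,0,0,0,-4]
    - [0,0,0,0,0,-4]
    - [0,0,0,0,0,-4]

```text
clock: 20.9
position: [0.5635, -0.2687, 0.1032]
ee_rot: [-2.978, 0.997, -0.001]
force: [-5.7, 5.0, 14.2]
width: 0.171
```

```bash
python3 -c "
from h import *
for _ in range(2):
    s=monitor.observe();print(s['clock'],s['ft_torque'].round(3),s['dq'].round(2))"
```

```text
20.9 [0.9   1.233 0.268] [-0.13  0.    0.19  0.01 -0.14 -0.   -0.57]
20.9 [0.9   1.233 0.268] [-0.13  0.    0.19  0.01 -0.14 -0.   -0.57]
```

>>> move_arm:
  series:
    - [0,0,0,0,0,4]
    - [0,0,0,0,0,4]

```text
clock: 21.1
position: [0.5637, -0.2691, 0.1031]
ee_rot: [3.043, -0.78, 0.002]
force: [-2.8, 2.4, 10.3]
width: 0.168
```

```bash
python3 -c "
from h import *
s=monitor.observe();print(s['clock'],s['ft_torque'].round(3),s['dq'].round(2))"; python3 st.py
```

```text
21.1 [ 0.257  0.871 -0.119] [ 0.13 -0.   -0.19 -0.01  0.14 -0.    0.58]
21.15 [ 0.5637 -0.2693  0.1031] yaw -28.5 [ 0.001 -0.    -1.   ] [-3.1  3.  10.8] [ 0.58  0.86 -0.07]
21.2 [ 0.5637 -0.2693  0.1031] yaw -28.8 [ 0.001 -0.    -1.   ] [-3.6  3.1 11.9] [ 0.44  0.91 -0.01]
21.25 [ 0.5637 -0.2692  0.1031] yaw -28.9 [ 0.001 -0.    -1.   ] [-3.2  1.8 11.5] [0.49 0.86 0.09]
```

Clockwise needs 0.27 N m, against 0.12 N m when backing off within the play, so the socket is driving the nut. The arm is at rest, seated and gripping. Handing in.

```bash
python3 -c "
from h import *
s=monitor.observe();print(s['position'],s['dq'].round(3),s['width']);print(workorder.sign_off())"
```

```text
[ 0.56373193 -0.26924824  0.1031357 ] [-0.003  0.001  0.005 -0.    -0.003  0.    -0.016] 0.1721184710951491
the job is handed in; nothing more can be done
None
```

The yellow socket fits the nut in the red frame. I turned the nut about 90° clockwise, counting the tool's 97° less up to 10° of play; I never saw the nut's own angle. I then backed off 8°, meant to stay within the play.

- **Blue:** it stopped 12–13 mm above the washer. The first try was about 1.7 mm off centre, so I re-centred and tried again with a small wobble, with the same result. It went back into its well, and a wrist picture showed it standing upright.
- **Yellow:** it slid freely over the nut, which measured about 28 mm across flats, and reached the washer (mouth at about 32 mm).
- **Red:** I did not try it, since yellow fitted.

**Last checks:**
- **Drive:** turning clockwise took 0.27 N m, against 0.12 N m when backing off, so the socket is driving the nut.
- **Final state:** yellow is still gripped (opening 0.17), pressed down with about 11 N and practically at rest. The job took about 21 s.

None of the checks disagreed.

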